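# Shift the gearbox trainer into third

## Task

With the fingertips, push the gearstick of the blue gearbox trainer gently across its H-shaped gate to the right-hand side (the right as seen from the robot), then push it forward, away from the robot, fully home into the third slot (far right, marked with the green patch). Only push the stick, do not grip it; do not run it into any other slot, and leave the loose parts and tools around it where they are. Finish with the hand clear of everything.

Things in the scene. Friction and masses are not known exactly. Their poses are not given: they have to be found in the camera images.
- trainer: Gearbox trainer, fixed: plywood board 360 (x) x 300 (y) x 12 mm with a blue gear case 200 x 170 x 100 mm at its centre and an aluminium gate plate 132 x 124 mm on top, its upper face 127 mm above the board's underside. Origin: centre of the board's underside. Own axes: x = forward (away from the robot), y = left, z = up.
- gate (a point): Centre of the H gate, on the plate's upper face; axes as the trainer's. Cuts are 16 mm wide in the 8 mm plate: a neutral cross slot along y through the centre and, at y = +25 and -25 mm, lengthwise slots running to x = +38 and -38 mm. Slots counted by white pips: 1 far left, 2 near left, 3 far right (green patch), 4 near right. The stick pivots 85 mm below this point.
- knob (a point): Centre of the gearstick's black ball knob, 38 mm across, on a 10 mm steel stick, 185 mm from the pivot: 100 mm above the gate plate when upright, up to 20 mm lower when leaning. It stays where left; 2 to 4 N at the knob moves it. Starts in neutral, middle or left of the cross slot. Against the right end it is 59 mm right of the gate's centre; from there it goes 64 mm forward to the third slot's end.
- third_slot (a point): Point on the upper face of the gate plate near the closed end of the third slot (far right, beside the green patch with three white pips), 33 mm forward and 25 mm right of the gate's centre. The stick stands about here when home.
- selector_across (a joint): Sideways tilt of the gearstick, rad: 0 upright, positive leans to the right (the trainer's -y). About -0.33 against the left and +0.33 against the right end of the cross slot.
- selector_forward (a joint): Forward tilt of the gearstick, rad: 0 in neutral, positive leans forward (the trainer's +x). About +0.35 hard against the far end of a slot and -0.35 at the near end; in the cross slot it has only about 0.04 of play either way.
- oil_bottle: Bystander, loose: yellow oil bottle with a red cap, 38 mm wide, 110 mm tall, on the right of the trainer's board. Origin: centre of its underside.
- spare_gear: Bystander, loose: spare steel gear, 58 mm across, 22 mm high, lying flat on the left of the trainer's board. Origin: centre of its underside.
- bushing: Bystander, loose: brass bushing, 32 mm across, 30 mm high, on the left of the trainer's board. Origin: centre of its underside.
- screwdriver: Bystander, loose: red-handled screwdriver lying on the table to the left of the trainer. Origin: middle of its underside.
- clamp: Bystander, loose: orange hand clamp, about 150 x 80 x 22 mm, lying to the right of the trainer. Origin: middle of its underside.
- screw_jar: Bystander, loose: glass jar, 60 mm wide, 80 mm tall, to the left of the trainer. Origin: centre of its underside.

How it is judged:
On the way:
1. the gearstick is across at the right-hand side of the gate, still in neutral (value of joint selector_across above 0.22 rad and value of joint selector_forward between -0.12 and 0.12 rad), for 0.1 s.
At the end, for the whole second after the job is handed in: The gearstick stands still, released, in the third slot: leaning more than 0.22 rad to the right and more than 0.31 rad forward (knob within about 8 mm of the end of its travel); the robot touches nothing (value of joint selector_across above 0.22 rad and value of joint selector_forward between 0.31 and 0.42 rad and velocity of joint selector_forward between -0.05 and 0.05 rad/s).
It fails at once if the gearstick goes into another slot (first, second or fourth) (value of joint selector_forward below -0.12 rad or (value of joint selector_across below 0.1 rad and value of joint selector_forward above 0.12 rad)).
It fails at once if the gearstick is gripped or forced (more than 30 N between the fingers and the stick) (contact force between the fingers and selector_forward above 30 N).
It fails at once if a loose part or tool is moved by more than 20 mm or lifted (distance of any of oil_bottle, spare_gear, bushing, screwdriver, clamp, screw_jar from where it was at the start of the episode above 0.02 m).
It also fails if it takes over 40 s, if anything falls off the work surface, if the arm or the gripper's body presses on something with over 40 N, if the wrist force passes 120 N, or if a joint passes its speed limit or range.

## Robot

A 6-joint arm with a two-finger parallel gripper is mounted at the origin on the work surface. World frame = base frame: x ahead of the robot, y to its left, z up, the work surface at z = 0. Lengths are in m, angles in rad, forces in N, time in s.
With the tool pointing down it reaches from about 0.375 to 0.975 m from the base axis. Payload 3.8 kg.
Tool frame: the origin (TCP) lies on the centre line of the jaws, within the pads' length; the fingertips stand manip.tip_extent ahead of it and the grasp point (between the pads) is the TCP (manip.tip_extent is the distance from the TCP to the fingertips, in m); y points along the fingers, x is the direction in which the jaws open and shut, and the axes are right-handed (so a half turn about y gives the same grasp; the last joint's range is limited). The gripper opens to 85 mm and grips with 20 to 120 N. Pads are 22 mm wide; open, the fingers measure 114 mm over their backs; the gripper's body (76 mm by 85 mm) begins 54 mm behind the grasp point. The pads swing forward as they close: fully open they stand 13 mm farther back than shut.
Start: joints at [1.104, 0.264, 1.604, -0, 1.274, -0.037], TCP at [0.281, 0.614, 0.25] pointing down, gripper open.
Joint ranges: [-2.63, 2.63], [-0.94, 2.18], [0.31, 2.57], [-1.31, 4.45], [0, 2.66], [-2.55, 2.55]. Speed limits (rad/s): [2.57, 2.57, 3.14, 3.14, 3.14, 3.14].

## Interface

Orientations are given as a unit quaternion [x, y, z, w].
In Python, from station import status, eyes, ticket, manip gives the robot as it stands.
- The arm moves only by the shell command python3 -m jog 'ROWS' [FORCE]. ROWS is JSON, a list that holds one entry, the list of rows, each a list of 7 numbers: the turn, a rotation vector about the tool's x, y, z scaled (see below), then the shift along the tool's x, y, z scaled (see below), then the closure, from 0 (fully open) to 1 (shut). In form: [[[wx, wy, wz, tx, ty, tz, gripper], ...]]. A call has 1 to 10 rows; each row shifts and turns the pose as measured when the row begins, along the tool's axes as they then stand; what a row does not reach is not made up. The controller multiplies each number of a shift by 0.03 m and each number of a turn by 5 degrees. A row lasts 1/12 s, in which the tool goes at most 41.7 mm and 7.16 degrees, less where a joint would pass 70% of its speed; a pose out of reach is approached as far as the arm can. A call with a number of a shift or a turn outside -1 to 1 is refused whole. A call with a gripper value outside its range is refused whole. The fingers move at their own pace and stop on an object; FORCE is the grip in N (left out, the last holds). Time passes only in rows, so rows that do not move let the fingers close. It gives the time, the measured TCP pose, the force and the opening at its end, in the units of the state.
- status.get_state(): the state, without advancing time (a new reading comes with each control period).
- eyes.read_camera(name): name is "scene" or "top"; returns the picture (400x640x3 uint8, blue, green, red); there is no depth.
- eyes.get_calibration(name): a dict with "K" (3x3 intrinsics, pixels), "dist_coeffs" ([k1, k2, p1, p2, k3] as OpenCV has them; the pictures are not rectified), "cam_to_world" (4x4, takes a point from camera to world coordinates). Camera axes: x right, y down, z forward; pixel columns grow to the right and rows downward; lengths in m; the calibration is good to about 2 mm. A picture is of the moment at which its call begins. get_calibration takes no time and is no camera call.
- ticket.job_done(): hands the job in, once; it reports no verdict.
The state is a dict: "t": time; "joint_pos": joint angles; "dq": joint speeds; "joint_efforts": joint torques, N m; "position": TCP position; "tool_rot": TCP orientation; "ft_force": force on the tool from outside, world axes, zero at the start; "moment": the same for the moment, N m; "grip_width": opening from 0.0 (shut) to 1.0 (fully open).
Only numpy, scipy, OpenCV 4.12 (cv2) and the standard library are available. Lean on these libraries where they do the work, as an engineer would, in place of code of your own. Each camera call takes 0.05 s, during which the arm holds its last target.

## Working session

There is one attempt and no reset: what is moved stays moved. The work goes in short steps, Python scripts to look and compute and a shell command to move; the robot and the scene stay as the last step left them, time stands still between calls to the robot, and variables do not carry over. Pictures are saved under pics/ and viewed, and the job is handed in when it is done.

```bash
ls; mkdir -p pics
python3 - <<'E'
from station import status, eyes, ticket, manip
import cv2
print(status.get_state()); print(manip.tip_extent)
for n in("scene","top"):
    cv2.imwrite(f"pics/{n}0.png",eyes.read_camera(n)); c=eyes.get_calibration(n); print(n,c)
E
```

```text
pics
{'t': 0.0, 'joint_pos': array([ 1.10408684e+00,  2.64752104e-01,  1.60536598e+00,  5.17853726e-06,
        1.27364669e+00, -3.68976664e-02]), 'dq': array([ 5.61195515e-04,  1.24417436e-03, -2.98357908e-04, -2.29691587e-04,
        7.69515273e-05, -7.65836967e-04]), 'joint_efforts': array([-5.84941481e-04, -5.15115058e+01, -3.67309105e+01,  1.19549309e-04,
        1.29284133e-02,  3.06501022e-06]), 'position': array([0.28097081, 0.61300938, 0.24896698]), 'tool_rot': array([ 0.59551502,  0.38120771, -0.38253189, -0.59473682]), 'ft_force': array([-0.28604486, -0.36416328,  0.7105309 ]), 'moment': array([-0.00908164,  0.0309577 , -0.03509699]), 'grip_width': 0.9976402728180213}
0.019
scene {'K': array([[425.98439644,   0.        , 321.56170871],
       [  0.        , 425.98439644, 198.93235572],
       [  0.        ,   0.        ,   1.        ]]), 'dist_coeffs': array([-0.07786094,  0.        ,  0.        ,  0.        ,  0.        ]), 'cam_to_world': array([[ 0.4648505 ,  0.53858922, -0.70273442,  1.46523888],
       [ 0.88519586, -0.26612469,  0.38158347, -0.54110148],
       [ 0.01850177, -0.79943687, -0.60046514,  0.99000825],
       [ 0.        ,  0.        ,  0.        ,  1.        ]])}
top {'K': array([[415.13225772,   0.        , 321.90979084],
       [  0.        , 415.13225772, 196.8093276 ],
       [  0.        ,   0.        ,   1.        ]]), 'dist_coeffs': array([-0.02717723,  0.        ,  0.        ,  0.        ,  0.        ]), 'cam_to_world': array([[-0.01185005, -0.98082011,  0.1945546 ,  0.26194038],
       [-0.99955105,  0.0169738 ,  0.02468984, -0.01886145],
       [-0.02751862, -0.19417468, -0.98058091,  1.33739592],
       [ 0.        ,  0.        ,  0.        ,  1.        ]])}
```

View pics/scene0.png

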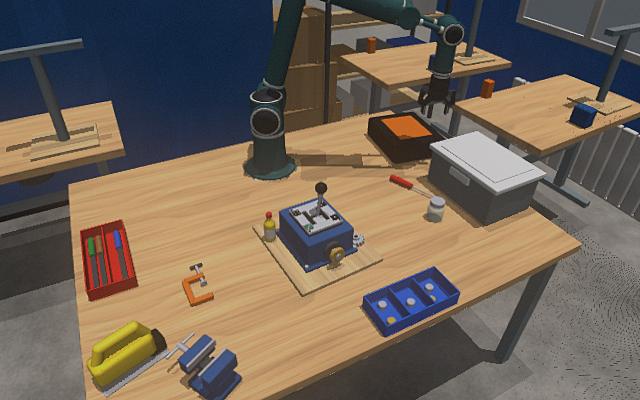

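View pics/top0.png

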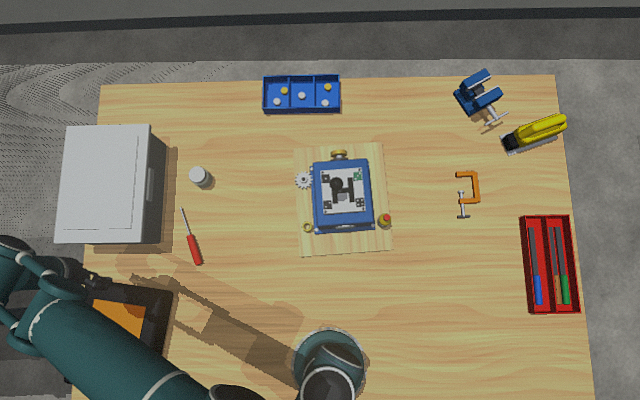

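The scene view shows the trainer at about (315,235) with the knob at (321,188). The top view shows the plate centre at about (343,188) and the knob near (340,185). I'll zoom in next.

Run:
```python
import cv2
a=cv2.imread("pics/top0.png")[140:260,285:405]; b=cv2.imread("pics/scene0.png")[170:290,250:390]
cv2.imwrite("pics/topz.png",cv2.resize(a,None,fx=5,fy=5,interpolation=cv2.INTER_CUBIC))
cv2.imwrite("pics/scenez.png",cv2.resize(b,None,fx=5,fy=5,interpolation=cv2.INTER_CUBIC))
```

```text
(no output)
```

View pics/topz.png

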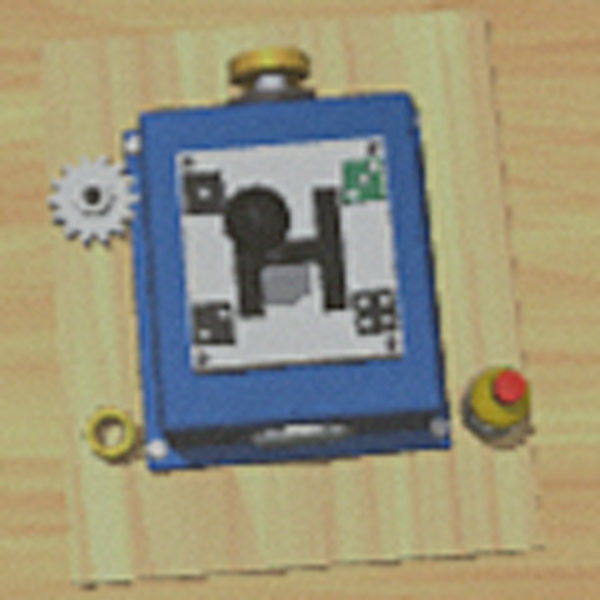

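View pics/scenez.png

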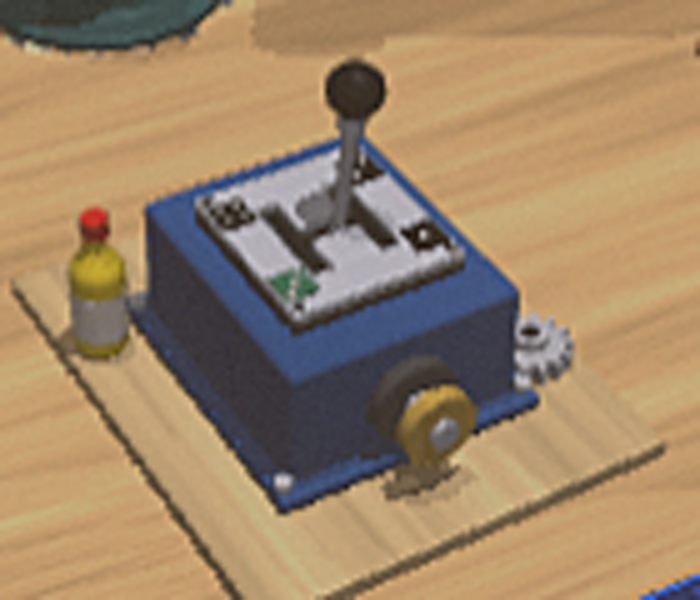

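In the zoom, the plate corners are at (180,152), (384,137), (402,357) and (193,373), and the knob is at (257,217). In the scene zoom the knob is at (355,90). I'll compute positions from the plate contour and by triangulating the knob.

```bash
cat > h.py <<'E'
import cv2, numpy as np
from station import eyes
def ray(n,p):
    c=eyes.get_calibration(n); u=cv2.undistortPoints(np.array([[p]],float),c["K"],c["dist_coeffs"])[0,0]
    T=c["cam_to_world"]; d=T[:3,:3]@np.array([u[0],u[1],1]); return T[:3,3],d/np.linalg.norm(d)
def onz(n,p,z):
    o,d=ray(n,p); return o+d*(z-o[2])/d[2]
def tri(p1,p2):
    o1,d1=ray("top",p1);o2,d2=ray("scene",p2)
    s=np.linalg.lstsq(np.c_[d1,-d2],o2-o1,rcond=None)[0]
    a=o1+s[0]*d1;b=o2+s[1]*d2; return (a+b)/2,np.linalg.norm(a-b)
def zt(x,y):return ((x+.5)/5-.5+285,(y+.5)/5-.5+140)
def zs(x,y):return ((x+.5)/5-.5+250,(y+.5)/5-.5+170)
E
python3 - <<'E'
from h import *
a=cv2.imread("pics/top0.png"); z=a[140:260,285:405]
hsv=cv2.cvtColor(z,cv2.COLOR_BGR2HSV)
m=((hsv[...,1]<60)&(hsv[...,2]>130)).astype(np.uint8)*255
m=cv2.morphologyEx(m,cv2.MORPH_CLOSE,np.ones((7,7)))
cs=cv2.findContours(m,cv2.RETR_EXTERNAL,cv2.CHAIN_APPROX_NONE)[0]
c=max(cs,key=cv2.contourArea); r=cv2.minAreaRect(c); print("auto",r, [onz("top",(p[0]+285,p[1]+140),.127).round(4) for p in cv2.boxPoints(r)])
P=[onz("top",zt(*p),.127) for p in [(180,152),(384,137),(402,357),(193,373)]]
P=np.array(P);print(P.round(4),"centre",P.mean(0), [np.linalg.norm(P[i]-P[(i+1)%4]).round(4) for i in range(4)])
f=(P[0]+P[1]-P[2]-P[3]);print("yaw",np.degrees(np.arctan2(f[1],f[0])));l=P[0]+P[3]-P[1]-P[2];print(np.degrees(np.arctan2(-l[0],l[1])))
print("knob",tri(zt(257,217),zs(355,90)))
S=[onz("scene",zs(*p),.127) for p in [(463,262),(295,328),(198,200),(360,140)]]; print(np.array(S).round(4),np.mean(S,0))
print("oil cap",tri(zt(510,385),zs(95,217)), "tilt")
E
```

```text
auto ((57.468204498291016, 50.10254669189453), (43.34153366088867, 42.38459014892578), 85.42607879638672) [array([0.584 , 0.0176, 0.127 ]), array([ 0.592 , -0.1098,  0.127 ]), array([ 0.4602, -0.1159,  0.127 ]), array([0.4522, 0.0088, 0.127 ])]
[[ 0.5845  0.0146  0.127 ]
 [ 0.5915 -0.1083  0.127 ]
 [ 0.4573 -0.1148  0.127 ]
 [ 0.4498  0.0084  0.127 ]] centre [ 0.52074957 -0.05004304  0.127     ] [np.float64(0.1231), np.float64(0.1344), np.float64(0.1235), np.float64(0.1349)]
yaw 2.696799897439559
3.375192432134143
knob (array([ 0.51974599, -0.03090468,  0.22712036]), np.float64(0.001948096968929074))
[[ 0.5913  0.0094  0.127 ]
 [ 0.5998 -0.113   0.127 ]
 [ 0.4598 -0.1142  0.127 ]
 [ 0.4486  0.0109  0.127 ]] [ 0.52487845 -0.05171037  0.127     ]
oil cap (array([ 0.44028464, -0.17851393,  0.12170071]), np.float64(0.00047960814178294505)) tilt
```

Checks on the measurements:
- The plate measures 123–135 mm, against 124 x 132 mm given.
- The knob is at z = 0.227, which is right for near upright, about 20 mm left of centre.
- The gate centre is at about (0.522, -0.050), with a yaw of about 3°.

Next I'll work out the tool axes.

```bash
cat > go.py <<'E'
import sys,numpy as np
from station import status
from scipy.spatial.transform import Rotation as R
s=status.get_state(); M=R.from_quat(s["tool_rot"])
print("t",round(s["t"],2),"pos",s["position"].round(4),"F",s["ft_force"].round(1),"w",round(s["grip_width"],2)); print("axes cols\n",M.as_matrix().round(3))
g=np.array([.522,-.0505]);c=np.radians(3);A=np.array([[np.cos(c),-np.sin(c)],[np.sin(c),np.cos(c)]])
print("in gate frame mm",(A.T@(s["position"][:2]-g)*1000).round(1))
if len(sys.argv)>1:
    t=np.array([float(v) for v in sys.argv[1:4]]); t[:2]=g+A@t[:2]
    # target attitude: tool y down, tool x along gate -y or +y
    best=None
    for sg in(1,-1):
        y=np.array([0,0,-1.]);x=sg*np.array([-np.sin(c),np.cos(c),0]);T=R.from_matrix(np.c_[x,y,np.cross(x,y)])
        w=(M.inv()*T).as_rotvec()
        if best is None or np.linalg.norm(w)<np.linalg.norm(best):best=w
    print("target",t.round(4),"turn units",(np.degrees(best)/5).round(2),"shift units (current axes)",(M.inv().apply(t-s["position"])/.03).round(2), "world d mm",((t-s["position"])*1000).round(1))
E
python3 go.py 0 0.09 0.3
```

```text
t 0.1 pos [0.281  0.613  0.2491] F [ 0.6  0.  -0.3] w 1.0
axes cols
 [[ 0.417 -0.001 -0.909]
 [ 0.909 -0.002  0.417]
 [-0.002 -1.     0.   ]]
in gate frame mm [-206.   675.2]
target [0.5173 0.0394 0.3   ] turn units [-0.01 -5.53 -0.02] shift units (current axes) [-14.1   -1.67 -15.13] world d mm [ 236.3 -573.7   50.9]
```

```bash
python3 -m jog '[[[0,-0.92,0,0,-0.3,0,1],[0,-0.92,0,0,-0.3,0,1],[0,-0.92,0,0,-0.3,0,1],[0,-0.92,0,0,-0.3,0,1],[0,-0.92,0,-0.5,-0.3,0,1],[0,-0.92,0,-0.8,-0.3,0,1],[0,0,0,-1,0,0,1],[0,0,0,-1,0,0,1],[0,0,0,-1,0,-0.4,1],[0,0,0,-1,0,-0.4,1]]]' 20; python3 go.py 0 0.09 0.3
```

```text
t: 0.93
position: [0.3084, 0.4531, 0.2972]
tool_rot: [-0.479, -0.515, 0.526, 0.478]
ft_force: [0.1, 0.3, -0.3]
grip_width: 0.001
t 0.93 pos [0.3084 0.4531 0.2972] F [ 0.1  0.3 -0.3] w 0.0
axes cols
 [[-0.085 -0.009 -0.996]
 [ 0.996 -0.013 -0.085]
 [-0.012 -1.     0.01 ]]
in gate frame mm [-187.   514.1]
target [0.5173 0.0394 0.3   ] turn units [-0.11  0.37 -0.14] shift units (current axes) [-14.33   0.02  -5.77] world d mm [ 208.9 -413.7    2.8]
```

```bash
python3 -m jog '[[[-0.1,0.3,-0.1,-1,0,-0.4,1],[0,0,0,-1,0,-0.4,1],[0,0,0,-1,0,-0.4,1],[0,0,0,-1,0,-0.4,1],[0,0,0,-1,0,-0.4,1],[0,0,0,-1,0,-0.4,1],[0,0,0,-1,0,-0.4,1],[0,0,0,-1,0,-0.4,1],[0,0,0,-1,0,-0.4,1],[0,0,0,-1,0,-0.4,1]]]'; python3 go.py 0 0.09 0.3
```

```text
t: 1.77
position: [0.4469, 0.1448, 0.2943]
tool_rot: [-0.485, -0.513, 0.518, 0.484]
ft_force: [1.2, 0.1, -0.3]
grip_width: 0.005
t 1.77 pos [0.4469 0.1448 0.2943] F [ 1.2  0.1 -0.3] w 0.0
axes cols
 [[-0.062 -0.004 -0.998]
 [ 0.998 -0.006 -0.062]
 [-0.006 -1.     0.005]]
in gate frame mm [-64.8 198.9]
target [0.5173 0.0394 0.3   ] turn units [-0.06  0.11 -0.07] shift units (current axes) [-3.65 -0.18 -2.12] world d mm [  70.4 -105.4    5.7]
```

```bash
python3 -m jog '[[[0,0.1,0,-0.9,0,-0.6,1],[0,0,0,-0.9,0,-0.6,1],[0,0,0,-0.9,0,-0.6,1],[0,0,0,-0.6,0.3,-0.4,1],[0,0,0,0,0.5,0,1],[0,0,0,0,0.6,0,1],[0,0,0,0,0.5,0,1],[0,0,0,0,0.4,0,1],[0,0,0,0,0.3,0,1],[0,0,0,0,0,0,1]]]'; python3 go.py 0 0.06 0.209
python3 - <<'E'
from h import *
a=eyes.read_camera("top")[140:260,285:405]; b=eyes.read_camera("scene")[150:270,250:390]
o=np.hstack([cv2.resize(a,None,fx=3,fy=4),cv2.resize(b,None,fx=3,fy=4)]);cv2.imwrite("pics/c1.png",o)
E
```

```text
t: 2.6
position: [0.5212, 0.0344, 0.2106]
tool_rot: [-0.49, -0.506, 0.514, 0.489]
ft_force: [-0.6, -0.5, 0.8]
grip_width: 0.002
t 2.6 pos [0.5212 0.0344 0.2106] F [-0.6 -0.5  0.8] w 0.0
axes cols
 [[-0.042 -0.006 -0.999]
 [ 0.999 -0.009 -0.042]
 [-0.009 -1.     0.007]]
in gate frame mm [ 3.7 84.9]
target [0.5189 0.0094 0.209 ] turn units [-0.08 -0.12 -0.1 ] shift units (current axes) [-0.83  0.06  0.11] world d mm [ -2.4 -25.   -1.6]
```

View pics/c1.png

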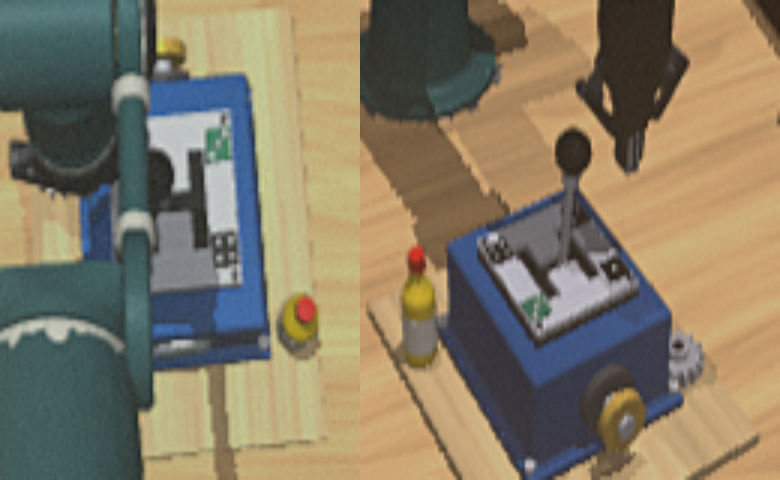

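The top view is partly hidden by the arm. The scene view shows the stick untouched, the closed fingertips left of the knob at (630,165), and wide knuckles above them. I'll raise the tool a little so the knuckles clear the knob, then push right in small steps.

```bash
python3 -m jog '[[[-0.08,-0.12,-0.1,0,-0.3,0.1,1],[0,0,0,-0.3,-0.2,0,1],[0,0,0,-0.3,0,0,1],[0,0,0,-0.3,0,0,1],[0,0,0,-0.3,0,0,1],[0,0,0,-0.2,0,0,1],[0,0,0,-0.2,0,0,1]]]'; python3 go.py 0 -0.03 0.224
```

```text
t: 3.28
position: [0.5253, -0.0157, 0.2367]
tool_rot: [0.489, 0.518, -0.509, -0.482]
ft_force: [-1.9, 1.7, 2.2]
grip_width: 0.0
t 3.28 pos [ 0.5253 -0.0157  0.2367] F [-1.9  1.7  2.2] w 0.0
axes cols
 [[-0.056  0.016 -0.998]
 [ 0.998  0.003 -0.056]
 [ 0.002 -1.    -0.016]]
in gate frame mm [ 5.1 34.6]
target [ 0.5236 -0.0805  0.224 ] turn units [0.18 0.04 0.02] shift units (current axes) [-2.15  0.42  0.18] world d mm [ -1.7 -64.7 -12.7]
```

```bash
cat > look.py <<'E'
from h import *
import sys
b=eyes.read_camera("scene")[150:270,250:390]
cv2.imwrite(f"pics/{sys.argv[1]}.png",cv2.resize(b,None,fx=5,fy=5,interpolation=cv2.INTER_CUBIC))
E
python3 look.py c2
```

```text
(no output)
```

View pics/c2.png

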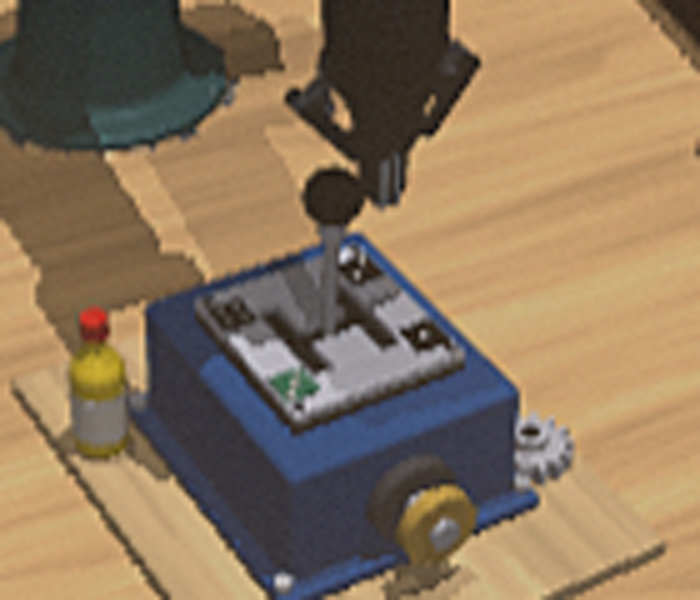

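The stick is moving right, with the knob now at (334,198) and the fingertip against its left side at (385,180). I'll continue.

```bash
python3 -m jog '[[[0.1,0,0,-0.2,0.2,0.05,1],[0.08,0,0,-0.2,0.1,0.05,1],[0,0,0,-0.2,0.1,0,1],[0,0,0,-0.2,0,0,1],[0,0,0,-0.2,0,0,1],[0,0,0,-0.2,0,0,1]]]'; python3 go.py 0 -0.03 0.22
```

```text
t: 3.83
position: [0.5248, -0.0556, 0.2225]
tool_rot: [0.485, 0.514, -0.513, -0.487]
ft_force: [1.9, 2.2, 0.0]
grip_width: 0.003
t 3.83 pos [ 0.5248 -0.0556  0.2225] F [1.9 2.2 0. ] w 0.0
axes cols
 [[-0.056 -0.001 -0.998]
 [ 0.998  0.002 -0.056]
 [ 0.002 -1.     0.001]]
in gate frame mm [ 2.5 -5.3]
target [ 0.5236 -0.0805  0.22  ] turn units [-0.01  0.04  0.03] shift units (current axes) [-0.82  0.08  0.09] world d mm [ -1.2 -24.8  -2.5]
```

```bash
python3 -m jog '[[[0,0,0,-0.15,0,0,1],[0,0,0,-0.15,0,0,1],[0,0,0,-0.15,0.05,0,1],[0,0,0,-0.12,0,0,1]]]'; python3 go.py 0 -0.03 0.22;python3 look.py c3
```

```text
t: 4.17
position: [0.5253, -0.0749, 0.2193]
tool_rot: [-0.484, -0.514, 0.514, 0.487]
ft_force: [1.3, 2.4, -1.6]
grip_width: 0.0
t 4.17 pos [ 0.5253 -0.0749  0.2193] F [ 1.3  2.4 -1.6] w 0.0
axes cols
 [[-0.056 -0.003 -0.998]
 [ 0.998  0.003 -0.056]
 [ 0.003 -1.     0.003]]
in gate frame mm [  2.  -24.6]
target [ 0.5236 -0.0805  0.22  ] turn units [-0.03  0.04  0.03] shift units (current axes) [-0.18 -0.02  0.07] world d mm [-1.7 -5.5  0.7]
```

View pics/c3.png

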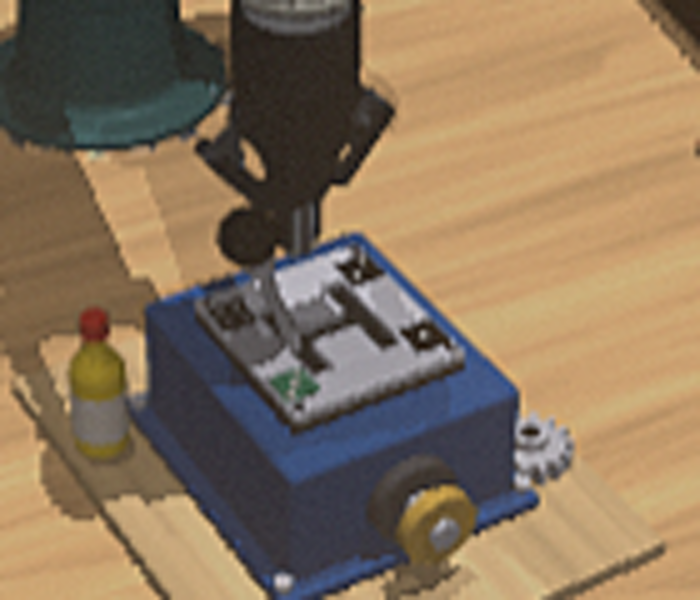

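```bash
python3 -m jog '[[[0,0,0,-0.12,0,0,1],[0,0,0,-0.12,0,0,1]]]'; python3 go.py 0 -0.03 0.22
python3 - <<'E'
from h import *
p=onz("scene",((245.5)/5-.5+250,236.5/5-.5+150),.219);g=np.array([.522,-.0505]);c=np.radians(3)
d=p[:2]-g;print(np.cos(c)*d[0]+np.sin(c)*d[1],-np.sin(c)*d[0]+np.cos(c)*d[1])
E
```

```text
t: 4.38
position: [0.5252, -0.0786, 0.2187]
tool_rot: [0.482, 0.515, -0.511, -0.491]
ft_force: [1.2, 16.8, 2.4]
grip_width: -0.004
t 4.38 pos [ 0.5252 -0.0786  0.2187] F [ 1.2 16.8  2.4] w -0.0
axes cols
 [[-0.054 -0.004 -0.999]
 [ 0.998  0.012 -0.054]
 [ 0.013 -1.     0.004]]
in gate frame mm [  1.7 -28.2]
target [ 0.5236 -0.0805  0.22  ] turn units [-0.04  0.01  0.15] shift units (current axes) [-0.06 -0.04  0.06] world d mm [-1.7 -1.9  1.3]
-0.002484636364817534 -0.05799525939877236
```

It is hard against the right-hand end: 16.8 N, knob at about -58 mm across. I'll back off and go round to the near side.

```bash
python3 -m jog '[[[0,0,0.1,0.2,0,0,1],[0,0,0,0.5,0,0,1],[0,0,0,0.6,0,0,1],[0,0,0,0,0,0.7,1],[0,0,0,0,0,0.8,1],[0,0,0,0,0,0.8,1],[0,0,0,0,0,0,1]]]'; python3 go.py -0.065 -0.058 0.212;python3 look.py c4
```

```text
t: 4.97
position: [0.452, -0.044, 0.2192]
tool_rot: [-0.485, -0.512, 0.516, 0.486]
ft_force: [-1.1, -0.2, 0.5]
grip_width: -0.005
t 4.97 pos [ 0.452  -0.044   0.2192] F [-1.1 -0.2  0.5] w -0.01
axes cols
 [[-0.057 -0.006 -0.998]
 [ 0.998 -0.004 -0.057]
 [-0.004 -1.     0.006]]
in gate frame mm [-69.5  10.2]
target [ 0.4601 -0.1118  0.212 ] turn units [-0.07  0.05 -0.04] shift units (current axes) [-2.27  0.25 -0.14] world d mm [  8.1 -67.8  -7.2]
```

View pics/c4.png

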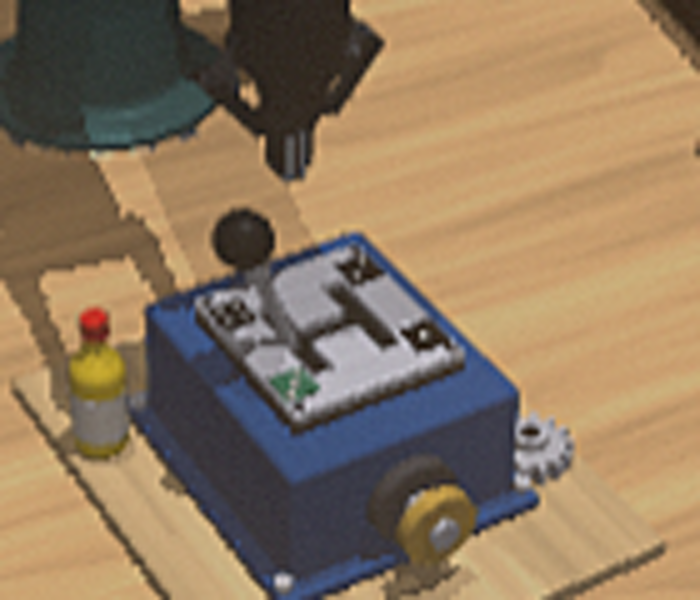

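The stick stays against the right end with the knob at (243,238), and the hand is clear behind and to the left. Next I move right, behind the knob.

```bash
python3 -m jog '[[[-0.07,0.05,-0.04,-0.5,0.1,0,1],[0,0,0,-0.6,0.1,0,1],[0,0,0,-0.6,0.1,0,1],[0,0,0,-0.5,0,0,1],[0,0,0,0,0,-0.2,1],[0,0,0,0,0,-0.2,1],[0,0,0,0,0,0,1]]]'; python3 go.py -0.035 -0.058 0.208;python3 look.py c5
```

```text
t: 5.6
position: [0.4754, -0.1141, 0.2136]
tool_rot: [0.491, 0.514, -0.512, -0.482]
ft_force: [-0.6, 0.4, 0.6]
grip_width: 0.001
t 5.6 pos [ 0.4754 -0.1141  0.2136] F [-0.6  0.4  0.6] w 0.0
axes cols
 [[-0.053  0.012 -0.999]
 [ 0.999 -0.007 -0.053]
 [-0.007 -1.    -0.011]]
in gate frame mm [-49.8 -61.1]
target [ 0.4901 -0.1103  0.208 ] turn units [ 0.13  0.01 -0.09] shift units (current axes) [ 0.1   0.19 -0.49] world d mm [14.7  3.9 -5.6]
```

View pics/c5.png

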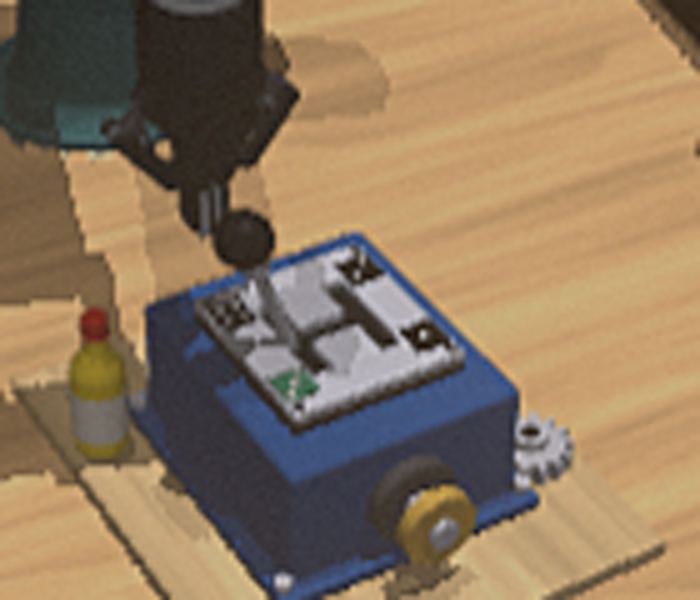

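The fingers are just behind the knob, with the tip at (205,215) and the knob at (243,238). Pushing forward.

```bash
python3 -m jog '[[[0.13,0,-0.09,0.08,0.1,-0.2,1],[0,0,0,0,0.1,-0.2,1],[0,0,0,0,0,-0.2,1],[0,0,0,0,0,-0.2,1],[0,0,0,0,0,-0.2,1],[0,0,0,0,0,-0.2,1],[0,0,0,0,0,-0.2,1]]]'; python3 go.py 0.034 -0.058 0.205
```

```text
t: 6.23
position: [0.5189, -0.1065, 0.2065]
tool_rot: [-0.483, -0.513, 0.516, 0.487]
ft_force: [-3.6, -1.3, 2.5]
grip_width: -0.003
t 6.23 pos [ 0.5189 -0.1065  0.2065] F [-3.6 -1.3  2.5] w -0.0
axes cols
 [[-0.058 -0.008 -0.998]
 [ 0.998  0.    -0.058]
 [ 0.001 -1.     0.008]]
in gate frame mm [ -6.  -55.8]
target [ 0.559  -0.1066  0.205 ] turn units [-0.09  0.07  0.01] shift units (current axes) [-0.08  0.04 -1.33] world d mm [40.1 -0.1 -1.5]
```

```bash
python3 look.py c6
```

```text
(no output)
```

View pics/c6.png

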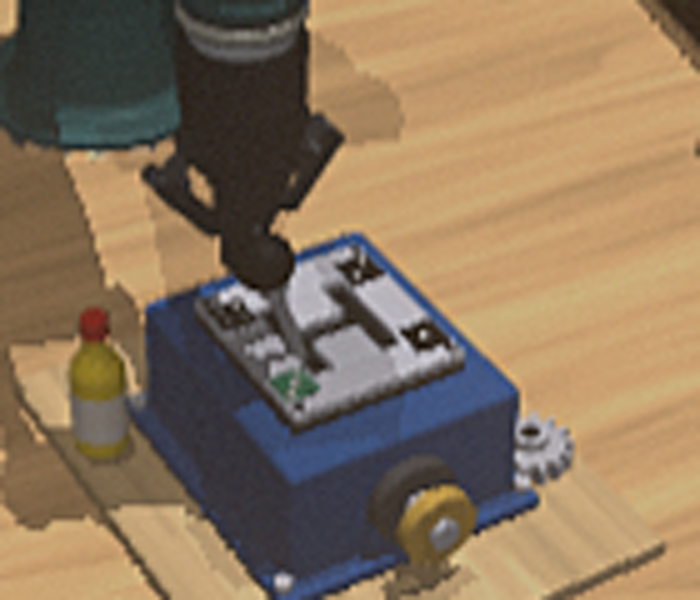

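The stick is moving forward into the third slot with the knob at (265,262), the fingers square behind it and 4 N on them. I'll continue with a slight correction to the right.

```bash
python3 -m jog '[[[-0.09,0,0,-0.08,0,-0.2,1],[0,0,0,0,0,-0.2,1],[0,0,0,0,0,-0.2,1],[0,0,0,0,0,-0.2,1]]]'; python3 go.py 0.034 -0.058 0.203
```

```text
t: 6.62
position: [0.542, -0.1049, 0.2044]
tool_rot: [0.482, 0.514, -0.514, -0.489]
ft_force: [-2.9, 0.3, -0.4]
grip_width: -0.0
t 6.62 pos [ 0.542  -0.1049  0.2044] F [-2.9  0.3 -0.4] w -0.0
axes cols
 [[-0.058 -0.007 -0.998]
 [ 0.998  0.007 -0.058]
 [ 0.007 -1.     0.006]]
in gate frame mm [ 17.2 -55.4]
target [ 0.559  -0.1066  0.203 ] turn units [-0.07  0.07  0.08] shift units (current axes) [-0.09  0.04 -0.56] world d mm [17.  -1.7 -1.4]
```

```bash
python3 -m jog '[[[0,0,0,-0.05,0,-0.15,1],[0,0,0,0,0,-0.15,1],[0,0,0,0,0,-0.12,1]]]'; python3 go.py 0.034 -0.058 0.203; python3 look.py c7
```

```text
t: 6.87
position: [0.5537, -0.1038, 0.2022]
tool_rot: [-0.479, -0.514, 0.515, 0.491]
ft_force: [-4.3, 1.1, -0.2]
grip_width: 0.003
t 6.87 pos [ 0.5537 -0.1038  0.2022] F [-4.3  1.1 -0.2] w 0.0
axes cols
 [[-0.058 -0.014 -0.998]
 [ 0.998  0.011 -0.058]
 [ 0.012 -1.     0.013]]
in gate frame mm [ 28.9 -54.8]
target [ 0.559  -0.1066  0.203 ] turn units [-0.15  0.07  0.14] shift units (current axes) [-0.11 -0.03 -0.17] world d mm [ 5.3 -2.9  0.8]
```

View pics/c7.png

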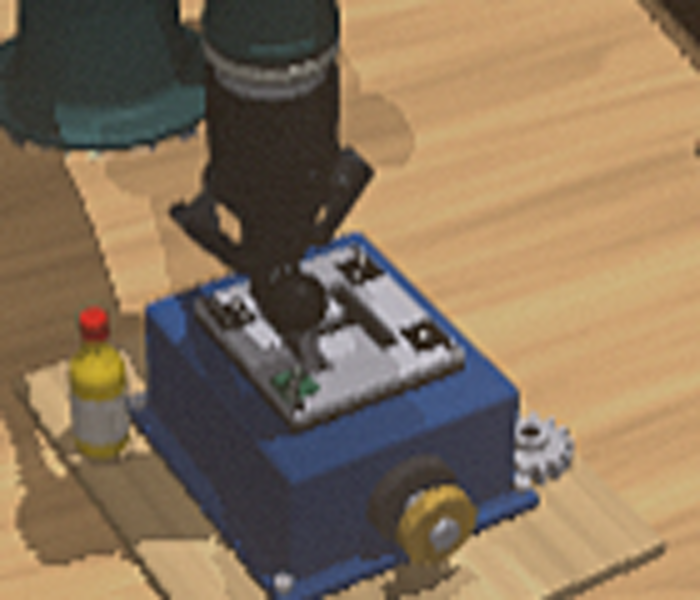

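Nearly home, with the knob at (292,300). I'll take small steps until the end stop shows in the force.

```bash
python3 -m jog '[[[0,0,0,-0.05,0,-0.12,1],[0,0,0,0,0,-0.12,1]]]'; python3 go.py 0.034 -0.058 0.203|sed -n 6p
```

```text
t: 7.08
position: [0.5599, -0.1037, 0.2008]
tool_rot: [-0.477, -0.513, 0.515, 0.493]
ft_force: [-10.3, 0.5, 4.2]
grip_width: 0.004
in gate frame mm [ 35.1 -55.1]
```

```bash
python3 -m jog '[[[0,0,0,0,0,-0.1,1]]]'; python3 go.py 0.034 -0.058 0.203|sed -n 6p
```

```text
t: 7.17
position: [0.5608, -0.1036, 0.2005]
tool_rot: [-0.475, -0.512, 0.517, 0.495]
ft_force: [-14.7, -0.3, 8.8]
grip_width: -0.001
in gate frame mm [ 36.  -55.1]
```

The force is up to 15 N with less than 1 mm of motion, so the stick is at the end stop. I'll back off and rise clear.

```bash
python3 -m jog '[[[0,0,0,0,0,0.2,1],[0,0,0,0,0,0.6,1],[0,0,0,0,0,0.9,1],[0,0,0,0,-0.3,0.9,1],[0,0,0,0.8,-0.7,0.4,1],[0,0,0,1,-0.7,0,1],[0,0,0,1,-0.7,0,1],[0,0,0,1,-0.5,0,1],[0,0,0,1,0,0,1],[0,0,0,0,0,0,1]]]'; python3 go.py|head -1; python3 -m jog '[[[0,0,0,1,0,0,1],[0,0,0,1,0,0,1],[0,0,0,1,0,0,1],[0,0,0,0,0,0,1],[0,0,0,0,0,0,1]]]'; python3 look.py c8
python3 - <<'E'
from h import *
t=eyes.read_camera("top");cv2.imwrite("pics/top8.png",t);cv2.imwrite("pics/topz8.png",cv2.resize(t[140:260,285:405],None,fx=5,fy=5,interpolation=cv2.INTER_CUBIC))
E
```

```text
t: 8.0
position: [0.4706, 0.0338, 0.2989]
tool_rot: [0.487, 0.517, -0.508, -0.487]
ft_force: [-0.1, -0.1, -0.6]
grip_width: -0.002
t 8.0 pos [0.4706 0.0338 0.2989] F [-0.1 -0.1 -0.6] w -0.0
t: 8.42
position: [0.4723, 0.1274, 0.3049]
tool_rot: [0.492, 0.523, -0.502, -0.482]
ft_force: [-0.7, -0.6, 0.1]
grip_width: 0.0
```

View pics/c8.png

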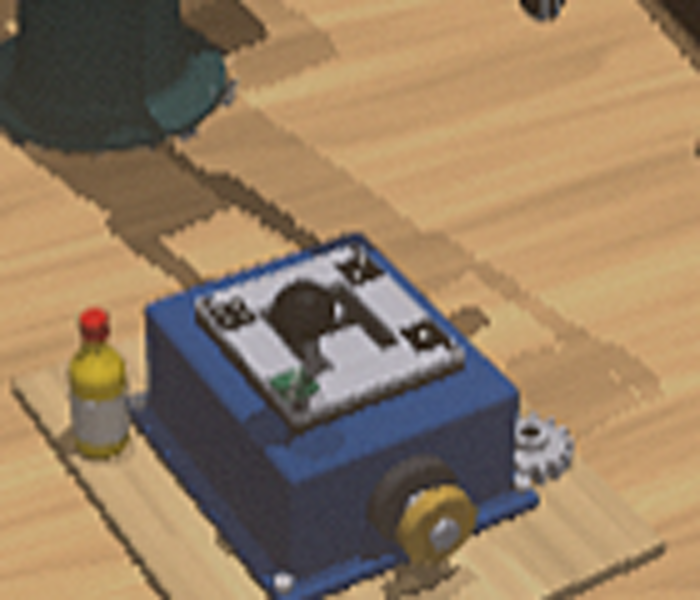

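View pics/topz8.png

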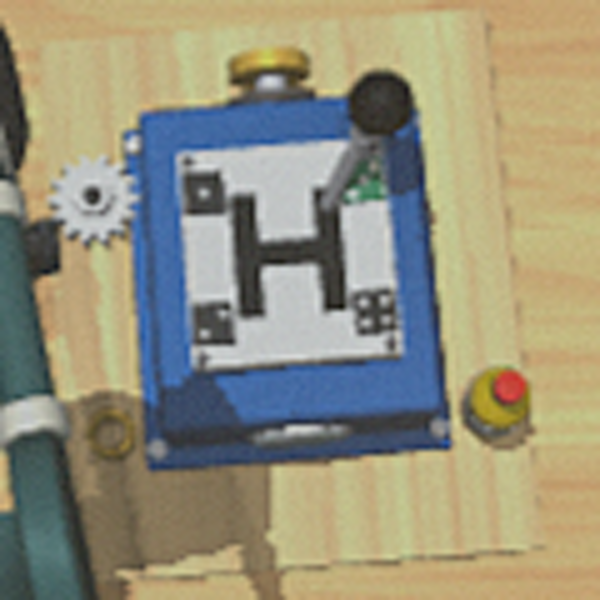

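The stick leans into the green-patch slot with the knob at (380,102) in the top zoom. In the scene zoom it is at (302,308). The gear, bushing and bottle sit at the same pixels as at the start. Last, a numeric check.

Run:
```python
from h import *
p,e=tri(zt(380,102),((302.5)/5-.5+250,308.5/5-.5+150));g=np.array([.522,-.0505]);c=np.radians(3)
d=p[:2]-g;x,y=np.cos(c)*d[0]+np.sin(c)*d[1],-np.sin(c)*d[0]+np.cos(c)*d[1];print(p,e,x,y,"tilts",np.arctan2(x,p[2]-.042),np.arctan2(-y,p[2]-.042))
from station import status;s=status.get_state();print(s["t"],s["dq"].round(3))
```

```text
[ 0.58919751 -0.10177788  0.20853632] 0.0024026282583381243 0.06442174126549967 -0.05472445539026578 tilts 0.36910422260160425 0.3174878869176963
8.5167 [-0.02  -0.     0.008 -0.006  0.01   0.003]
```

```bash
python3 -m jog '[[[0,0,0,0,0,0,1],[0,0,0,0,0,0,1],[0,0,0,0,0,0,1]]]'; python3 -c "
from station import ticket;print(ticket.job_done())"
```

```text
t: 8.77
position: [0.473, 0.1236, 0.3045]
tool_rot: [0.493, 0.522, -0.501, -0.483]
ft_force: [-0.3, -0.3, -0.5]
grip_width: -0.002
the job is handed in; nothing more can be done
None
```

The gearstick is home in the third slot and the job is handed in, at about 8.8 s on the robot's clock. I pushed the knob with the closed fingertips to the right-hand end of the cross slot. Then I went round behind it and pushed it forward to the end stop.

- **Forces:** the wrist force readings peaked at about 17 N on both pushes, against the 30 N limit. I only read it at the end of each short move, so a brief higher peak could have gone unseen.
- **Final stick position:** from the two cameras, the knob is 64 mm forward and 55 mm right of the gate's centre. That puts the tilts at about 0.37 rad forward and 0.32 rad right.
- **Disagreements:** the right offset reads 4 mm short of the 59 mm given, and the two camera rays miss each other by 2.4 mm. The forward tilt also reads slightly above the 0.35 rad stop. I put these down to picture error.
- **Surroundings:** the spare gear, bushing and oil bottle look unmoved in the last pictures. I did not look again at the screwdriver, clamp and jar. The planned path kept well above or away from them, and no contact force showed.
- **Hand:** it is clear of everything, with the wrist force near zero.

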